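# Sweep the clay offcuts off the craft board

### The arm

A 7-joint arm with a two-finger parallel gripper is mounted at the origin on the work surface. World frame = base frame: x ahead of the robot, y to its left, z up, the work surface at z = 0. Lengths are in m, angles in degrees, forces in N, time in s.
With the tool pointing down it reaches from about 0.35 to 0.9 m from the base axis. Payload 8.1 kg.
Tool frame: the origin (TCP) lies at the very end of the fingers, on their centre line; the grasp point (between the pads) lies 19 mm behind it; z points along the fingers, y is the line along which they close (so a half turn about z gives the same grasp; the last joint's range is limited). The gripper opens to 85 mm and grips with 20 to 120 N. Pads are 22 mm wide; open, the fingers measure 114 mm over their backs; the gripper's body (76 mm by 85 mm) begins 54 mm behind the grasp point. The pads swing forward as they close: fully open they stand 13 mm farther back than shut.
Start: joints at [-81.795, 24.895, 1.432, 90.138, -0.665, 64.973, -4.303], TCP at [0.152, 0.606, 0.231] pointing down, gripper open.
Joint ranges: [-149.89, 149.89], [-25.12, 119.58], [-72.63, 75.52], [4.76, 147.25], [-75.54, 255.54], [6.69, 114.76], [-157.13, 157.13]. Speed limits (degrees/s): [127.2, 127.2, 172.46, 172.46, 180, 180, 180].

### API

Orientations are given as [roll, pitch, yaw] about the fixed x, y, z axes, in that order (R = Rz(yaw) Ry(pitch) Rx(roll)).
In Python, from cell import manip gives the robot as it stands. The module is installed in compiled form; this text tells all that it offers.
- The arm moves only by the tool play_rows, never from a script. Its argument "deltas" is one flat list of numbers, 7 for each row, row after row: the shift along the world's x, y, z in units of 30 cm (1.0 is 30 cm), then the turn, a rotation vector about the world's x, y, z in units of 90 degrees (1.0 is 90 degrees), then the closure, from -1 (fully open) to 1 (shut). In form: [tx, ty, tz, wx, wy, wz, grip, tx, ty, tz, wx, wy, wz, grip, ...]. A call has 1 to 8 rows; each row shifts and turns the commanded pose from where the row before left it; what a row does not reach is not made up. A row lasts 1/10 s, in which the tool goes at most 50 mm and 8.59 degrees, less where a joint would pass 70% of its speed; a pose out of reach is approached as far as the arm can. A call with a number of a shift or a turn outside -1 to 1 is refused whole. A call with a gripper value outside its range is refused whole. The fingers move at their own pace and stop on an object; "force" is the grip in N (left out, the last holds). Time passes only in rows, so rows that do not move let the fingers close. It gives the time, the measured TCP pose, the force, the opening and the grip force at its end, in the units of the state.
- manip.observe(): the state, without advancing time (a new reading comes with each control period).
- manip.capture(name): name is "scene" or "top" or "wrist"; returns the picture (480x640x3 uint8, blue, green, red); there is no depth.
- manip.camera_params(name): a dict with "mtx" (3x3 intrinsics, pixels), "extrinsics" (4x4, takes a point from camera to world coordinates). Camera axes: x right, y down, z forward; pixel columns grow to the right and rows downward; lengths in m; the calibration is good to about 2 mm. A picture is of the moment at which its call begins: read the wrist's pose just before it. camera_params takes no time and is no camera call; for the wrist camera it gives the pose at the moment of the call.
- manip.job_done(): hands the job in; it is judged then, once.
The state is a dict: "time": time; "q": joint angles; "dq": joint speeds; "joint_efforts": joint torques, N m; "tool_pos": TCP position; "tool_rot": TCP orientation; "contact_force": force on the tool from outside, world axes, zero at the start; "wrist_torque": the same for the moment, N m; "width": finger opening in m; "grip_force": force on a finger pad.
Only numpy, scipy, OpenCV 4.12 (cv2) and the standard library are available. Lean on these libraries where they do the work, as an engineer would, in place of code of your own. Each camera call takes 0.05 s, during which the arm holds its last target. There are 200 camera calls.

### The job

Clear up the craft board: with closed fingers, sweep the three small clay offcuts (round, square and oblong) across the board and off its edge into the empty grey tray standing beside it. Only push them along, never pick them up, and let none end in the other tray or on the table. Leave the white cat plaque and the jar on the board, and the pot of tools beyond it, where they stand.

Things in the scene. Friction and masses are not known exactly. Their poses are not given: they have to be found in the camera images.
- board: Fixed raised work board, 280 mm along its x, 320 mm along its y, its flat top 50 mm above the table, with no raised rim. Origin: centre of its underside, on the table. It is turned by up to 0.3 rad and shifted; a tray stands against each of its two side edges (at its own y = +160 and -160 mm).
- tray: The empty grey open-topped tray, fixed, axes parallel to the board's: 180 mm along x, 140 mm along y, 45 mm high, walls and floor 4 mm. It stands against the +y or the -y edge of the board (this varies; 1 mm gap), rim 5 mm below the board's top, and covers only part of that edge (its centre is 0 to 75 mm nearer -x than the board's). Origin: centre of its underside.
- full_tray: The other tray, fixed, same size and make, against the other side edge of the board, with three finished white cat plaques in it (below its rim). Nothing goes in here. Origin: centre of its underside.
- disc: Round terracotta clay offcut lying flat on the board, 32 mm diameter, 12 mm thick, about 20 g. Origin: its centre, 6 mm above the board's top.
- square: Square terracotta clay offcut lying flat on the board, 28 x 28 mm, 12 mm thick, about 20 g. Origin: its centre, 6 mm above the board's top.
- oblong: Oblong terracotta clay offcut lying flat on the board, 40 mm along its x, 22 mm along its y, 12 mm thick, about 20 g. Origin: its centre, 6 mm above the board's top.
- cat: Loose white cat-head plaque lying flat on the far (+x) part of the board, about 75 x 70 mm, 10 mm thick. Bystander. Origin: centre of its round part, underside.
- jar: Loose small jar standing on the far (+x) part of the board, 42 mm diameter, 48 mm high. Bystander. Origin: centre of its underside.
- pot: Loose blue pot with brushes and a steel tool in it, standing on the table beyond the board; 72 mm diameter, 90 mm high, tools up to 165 mm. Bystander. Origin: centre of its underside.
Mind the look-alikes: they are no part of the job. Leave any black or blue look-alike of the square alone.

How it is judged:
By the outcome, as a careful person would: the job done as asked, in the order asked, and still so for the second after the job is handed in, with the robot touching nothing.
It also fails if it takes over 54 s, if anything falls off the work surface, if the arm or the gripper's body presses on something with over 40 N, if the wrist force passes 120 N, or if a joint passes its speed limit or range.

## Working session

There is one attempt and no reset: what is moved stays moved. The work goes in short steps, Python scripts to look and compute and a tool call to move; the robot and the scene stay as the last step left them, time stands still between calls to the robot, and variables do not carry over. Pictures are saved under pics/ and viewed, at most 10 in all, crops included, and the job is handed in when it is done.

Besides the shell and the picture viewer there is one more tool, called after "Emit:" by a JSON object that holds its "op" and its "data". play_rows: Moves the arm, as the interface text tells. Shifts and turns lie within -1 to 1; 1 stands for 30 cm of shift or 90 degrees of turn. Its arguments: {"type":"object","properties":{"deltas":{"type":"array","items":{"type":"number","minimum":-1,"maximum":1}},"force":{"type":"number"}},"required":["deltas"]}

```bash
mkdir -p pics
python3 - <<'E'
from cell import manip
import cv2,numpy as np
s=manip.observe();print(s['time'],s['tool_pos'],s['tool_rot'],s['width'])
for n in('top','scene'):
    im=manip.capture(n);cv2.imwrite(f'pics/{n}0.png',im)
    p=manip.camera_params(n);print(n,np.round(p['mtx'],1).tolist(),np.round(p['extrinsics'],3).tolist())
E
```

```text
0.0 [0.15199252 0.60570295 0.23051598] [-1.79908025e+02  7.07855052e-03  1.65914112e+02] 0.08543602870529234
top [[459.9, 0.0, 323.9], [0.0, 459.9, 239.9], [0.0, 0.0, 1.0]] [[0.025, -0.998, 0.057, 0.462], [-1.0, -0.024, 0.019, 0.002], [-0.017, -0.057, -0.998, 0.929], [0.0, 0.0, 0.0, 1.0]]
scene [[470.3, 0.0, 315.2], [0.0, 470.3, 244.2], [0.0, 0.0, 1.0]] [[0.626, 0.581, -0.521, 0.928], [0.78, -0.471, 0.412, -0.307], [-0.006, -0.664, -0.748, 0.648], [0.0, 0.0, 0.0, 1.0]]
```

View pics/top0.png

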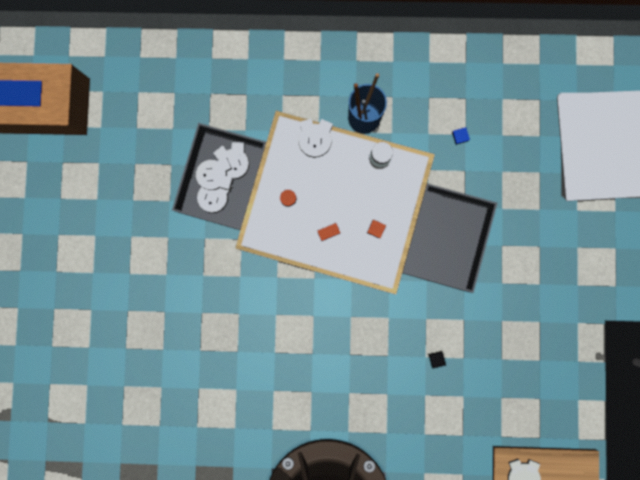

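View pics/scene0.png

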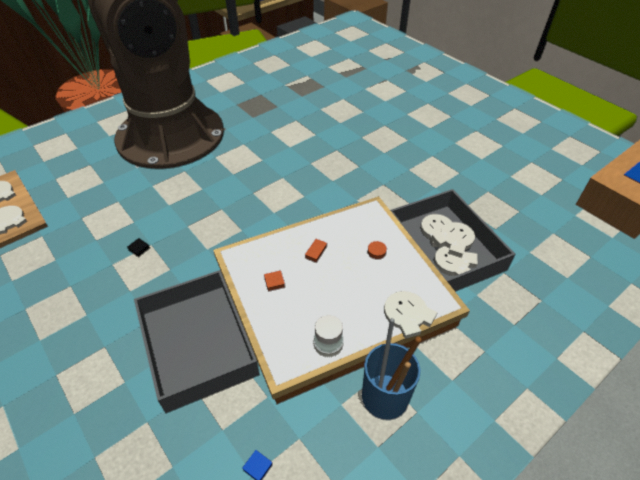

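The top view shows the board with corners near (277,113), (433,155), (396,291) and (237,247). The empty tray is on the right, which is the −y side, and the full tray is on the left. The disc is at (288,198), the oblong at (329,232), the square at (376,229), the jar at (381,155) and the cat at (315,140). The scene view agrees, and the arm is out of the way.

```bash
cat > h.py <<'E'
from cell import manip
import cv2,numpy as np
def cast(n,uv,z):
    p=manip.camera_params(n);E=np.array(p['extrinsics']);K=np.array(p['mtx'])
    uv=np.atleast_2d(uv).astype(float)
    d=np.c_[uv,np.ones(len(uv))]@np.linalg.inv(K).T@E[:3,:3].T
    return E[:3,3]+d*((z-E[2,3])/d[:,2:3])
def blobs(im,lo,hi,amin=40):
    m=cv2.inRange(cv2.cvtColor(im,cv2.COLOR_BGR2HSV),lo,hi)
    return [c for c in cv2.findContours(m,cv2.RETR_EXTERNAL,cv2.CHAIN_APPROX_NONE)[0] if cv2.contourArea(c)>amin]
def clay(im,n,z=.062):
    out=[]
    for c in blobs(im,(0,130,90),(12,255,255)):
        w=cast(n,c[:,0],z)[:,:2]
        r=cv2.minAreaRect((w*1000).astype(np.float32));M=cv2.moments(c)
        if 150<r[0][0]<800 and max(r[1])<70: out.append((np.array(r[0])/1000,r[1],r[2],cv2.contourArea(c)))
    return out
E
python3 - <<'E'
from h import *
np.set_printoptions(precision=4,suppress=True)
for n in('top','scene'):
    im=cv2.imread(f'pics/{n}0.png')
    for c in clay(im,n): print(n,'clay',*c)
im=cv2.imread('pics/top0.png')
hs=cv2.cvtColor(im,cv2.COLOR_BGR2HSV);print(hs[180,256:264].tolist(),hs[283,350:362:2].tolist())
t=blobs(im,(10,60,90),(28,255,255),30)
t=[c for c in t if 225<c[:,0,0].mean()<445 and 105<c[:,0,1].mean()<300 and c[:,0,0].min()>225]
pts=np.vstack(t)[:,0];w=cast('top',pts,.05)[:,:2]
r=cv2.minAreaRect((w*1000).astype(np.float32));print('board',r);print(cv2.boxPoints(r))
print('clicked',cast('top',[(277,113),(433,155),(396,291),(237,247)],.05)[:,:2])
print('tray rim',cast('top',[(428,186),(495,204),(472,292),(404,272)],.045)[:,:2])
print('scene tray rim',cast('scene',[(136,298),(218,275),(165,404),(258,370)],.045)[:,:2])
print('jar top',cast('top',[(382,152)],.048+.05)[:,:2],'cat',cast('top',[(315,140)],.055)[:,:2],'pot',cast('top',[(367,103)],.09))
E
```

```text
top clay [0.527  0.0106] (18.22362518310547, 35.773685455322266) 24.022972106933594 159.0
top clay [ 0.5346 -0.0792] (24.420400619506836, 24.589872360229492) 64.61132049560547 146.0
top clay [0.5893 0.0886] (26.847768783569336, 26.655807495117188) 1.7197353839874268 150.0
scene clay [ 0.5362 -0.0805] (26.0484561920166, 28.08694839477539) 68.58747863769531 208.0
scene clay [0.591  0.0886] (28.058929443359375, 29.149497985839844) 47.010711669921875 181.5
scene clay [0.5287 0.0102] (21.292722702026367, 40.14704895019531) 24.00941276550293 209.5
[[20, 99, 182], [20, 105, 189], [20, 101, 189], [19, 76, 189], [18, 31, 191], [120, 3, 197], [111, 12, 206], [112, 13, 209]] [[96, 91, 185], [95, 75, 167], [91, 49, 156], [68, 19, 161], [27, 42, 158], [21, 80, 176]]
board ((587.8925170898438, -0.3432769775390625), (320.83123779296875, 281.12066650390625), 75.48200988769531)
[[ 411.6068 -120.4004]
 [ 683.751  -190.8729]
 [ 764.1782  119.7139]
 [ 492.0341  190.1863]]
clicked [[ 0.7573  0.1162]
 [ 0.6806 -0.1876]
 [ 0.4179 -0.1205]
 [ 0.4942  0.1851]]
tray rim [[ 0.621  -0.1797]
 [ 0.5889 -0.3084]
 [ 0.4195 -0.2655]
 [ 0.4542 -0.1359]]
scene tray rim [[ 0.4198 -0.2625]
 [ 0.4611 -0.1394]
 [ 0.6035 -0.3055]
 [ 0.6403 -0.1825]]
jar top [[ 0.6723 -0.0844]] cat [[0.704  0.0405]] pot [[ 0.7659 -0.0558  0.09  ]]
```

Positions agree between the two views to about 2 mm, and the board measures 321 × 281 mm. Board yaw is −14.5° with its centre at (0.588, 0.000), and the grey tray covers board x from about −0.09 to +0.085. I'll push the square first, because it lies in the disc's path. Next I'll move over the board with the fingers shut and the wide face turned across the push direction.

Emit:
{"op": "play_rows", "data": {"deltas": [0.082, -0.135, 0, 0, 0, -0.063, 1, 0.082, -0.135, 0, 0, 0, -0.063, 1, 0.082, -0.135, 0, 0, 0, -0.063, 1, 0.082, -0.135, 0, 0, 0, -0.063, 1, 0.082, -0.135, 0, 0, 0, -0.063, 1, 0.082, -0.135, 0, 0, 0, -0.063, 1, 0.082, -0.135, 0, 0, 0, -0.063, 1, 0.082, -0.135, 0, 0, 0, -0.063, 1]}}

```text
time: 0.9
tool_pos: [0.3494, 0.2803, 0.2313]
tool_rot: [-180.0, -0.0, 120.3]
contact_force: [1.1, -0.4, 0.9]
width: -0.0
grip_force: 0.0
```

Emit:
{"op": "play_rows", "data": {"deltas": [0.082, -0.135, 0, 0, 0, -0.063, 1, 0.082, -0.135, 0, 0, 0, -0.063, 1, 0.082, -0.135, 0, 0, 0, -0.063, 1, 0.082, -0.135, 0, 0, 0, -0.063, 1, 0.082, -0.135, 0, 0, 0, -0.063, 1, 0.082, -0.135, 0, 0, 0, -0.063, 1, 0.082, -0.135, 0, 0, 0, -0.063, 1, 0.082, -0.135, 0, 0, 0, -0.063, 1]}}

```text
time: 1.7
tool_pos: [0.5463, -0.0433, 0.2312]
tool_rot: [-180.0, -0.0, 75.0]
contact_force: [0.6, 0.9, 1.0]
width: -0.0004
grip_force: 0.0
```

Emit:
{"op": "play_rows", "data": {"deltas": [0, 0, 0, 0, 0, 0, 1, 0, 0, 0, 0, 0, 0, 1]}}

```text
time: 1.9
tool_pos: [0.5456, -0.0431, 0.2308]
tool_rot: [-180.0, 0.1, 75.1]
contact_force: [-0.1, 0.2, -0.9]
width: -0.0002
grip_force: 0.0
```

Emit:
{"op": "play_rows", "data": {"deltas": [0, 0, -0.13, 0, 0, 0, 1, 0, 0, -0.13, 0, 0, 0, 1, 0, 0, -0.13, 0, 0, 0, 1, 0, 0, -0.13, 0, 0, 0, 1, 0, 0, -0.06, 0, 0, 0, 1, 0, 0, 0, 0, 0, 0, 1]}}

```text
time: 2.5
tool_pos: [0.5432, -0.0398, 0.0548]
tool_rot: [-179.7, 0.0, 75.3]
contact_force: [1.0, -0.4, -0.1]
width: 0.0001
grip_force: 0.0
```

Emit:
{"op": "play_rows", "data": {"deltas": [-0.0084, -0.0323, 0, 0, 0, 0, 1, -0.0084, -0.0323, 0, 0, 0, 0, 1, -0.0084, -0.0323, 0, 0, 0, 0, 1, -0.0084, -0.0323, 0, 0, 0, 0, 1, -0.0084, -0.0323, 0, 0, 0, 0, 1, -0.0084, -0.0323, 0, 0, 0, 0, 1, -0.0084, -0.0323, 0, 0, 0, 0, 1, -0.0084, -0.0323, 0, 0, 0, 0, 1]}}

```text
time: 3.3
tool_pos: [0.5253, -0.1202, 0.0573]
tool_rot: [180.0, -0.0, 75.2]
contact_force: [-0.2, -0.5, -0.3]
width: -0.0001
grip_force: 0.1
```

```bash
cat > look.py <<'E'
from h import *
import sys
np.set_printoptions(precision=4,suppress=True)
s=manip.observe();print(s['time'],np.array(s['tool_pos']),np.array(s['tool_rot']))
c0=np.array([.588,0]);yb=np.array([.2507,.968]);xb=np.array([.968,-.2507])
for n in('top','scene'):
    im=manip.capture(n);cv2.imwrite(f'pics/{n}{sys.argv[1]}.png',im)
    for c in clay(im,n):print(n,c[0],'board xy',np.array([(c[0]-c0)@xb,(c[0]-c0)@yb]),np.round(c[1]),round(c[2]))
E
python3 look.py 1
```

```text
3.3 [ 0.5253 -0.1202  0.0573] [179.9989  -0.0016  75.187 ]
top [0.527  0.0105] board xy [-0.0616 -0.0052] [18. 35.] 25
top [0.59  0.089] board xy [-0.0204  0.0867] [27. 26.] 28
scene [ 0.5212 -0.148 ] board xy [-0.0276 -0.1601] [28. 32.] 78
scene [0.5923 0.0873] board xy [-0.0177  0.0856] [28. 33.] 46
scene [0.5298 0.0088] board xy [-0.0586 -0.006 ] [22. 43.] 25
```

The square is at the edge as planned. I'll push it off, lift, and go round behind the disc.

Emit:
{"op": "play_rows", "data": {"deltas": [-0.0084, -0.0323, 0, 0, 0, 0, 1, -0.0084, -0.0323, 0, 0, 0, 0, 1, -0.0084, -0.0323, 0, 0, 0, 0, 1, -0.0084, -0.0323, 0, 0, 0, 0, 1, -0.0084, -0.0323, 0, 0, 0, 0, 1, 0, 0, 0, 0, 0, 0, 1, 0, 0, 0.1, 0, 0, 0, 1, 0, 0, 0.1, 0, 0, 0, 1]}}

```text
time: 4.2
tool_pos: [0.5122, -0.1675, 0.1174]
tool_rot: [-179.9, 0.0, 75.2]
contact_force: [0.3, -0.3, 0.7]
width: -0.0002
grip_force: 0.0
```

Emit:
{"op": "play_rows", "data": {"deltas": [0.0418, 0.14, 0, 0, 0, 0, 1, 0.0418, 0.14, 0, 0, 0, 0, 1, 0.0418, 0.14, 0, 0, 0, 0, 1, 0.0418, 0.14, 0, 0, 0, 0, 1, 0.0418, 0.14, 0, 0, 0, 0, 1, 0.0418, 0.14, 0, 0, 0, 0, 1, 0.0418, 0.14, 0, 0, 0, 0, 1, 0, 0, 0, 0, 0, 0, 1]}}

```text
time: 5.0
tool_pos: [0.6013, 0.1353, 0.1166]
tool_rot: [-180.0, -0.2, 75.8]
contact_force: [-0.6, 0.2, 0.0]
width: 0.0001
grip_force: 0.0
```

```bash
python3 look.py 2
```

```text
5.0 [0.6013 0.1353 0.1166] [-179.9507   -0.2039   75.7763]
top [ 0.5102 -0.1719] board xy [-0.0322 -0.1859] [26. 25.] 79
top [0.5269 0.0102] board xy [-0.0617 -0.0054] [17. 35.] 25
top [0.5902 0.0887] board xy [-0.0201  0.0864] [25. 27.] 1
scene [ 0.5442 -0.1908] board xy [ 0.0055 -0.1957] [25. 27.] 79
scene [0.5917 0.088 ] board xy [-0.0184  0.0861] [28. 31.] 47
scene [0.5291 0.0099] board xy [-0.0595 -0.0051] [22. 41.] 24
```

Emit:
{"op": "play_rows", "data": {"deltas": [-0.01, 0, 0, 0, 0, 0.055, 1, 0, 0, -0.1, 0, 0, 0, 1, 0, 0, -0.1, 0, 0, 0, 1, 0, 0, 0, 0, 0, 0, 1]}}

```text
time: 5.5
tool_pos: [0.5948, 0.1243, 0.0543]
tool_rot: [-179.7, 0.2, 80.0]
contact_force: [-0.7, 0.4, -0.2]
width: 0.0001
grip_force: 0.0
```

Emit:
{"op": "play_rows", "data": {"deltas": [-0.0055, -0.0329, 0, 0, 0, 0, 1, -0.0055, -0.0329, 0, 0, 0, 0, 1, -0.0055, -0.0329, 0, 0, 0, 0, 1, -0.0055, -0.0329, 0, 0, 0, 0, 1, -0.0055, -0.0329, 0, 0, 0, 0, 1, -0.0055, -0.0329, 0, 0, 0, 0, 1, -0.0055, -0.0329, 0, 0, 0, 0, 1, -0.0055, -0.0329, 0, 0, 0, 0, 1]}}

```text
time: 6.3
tool_pos: [0.5844, 0.0465, 0.0574]
tool_rot: [180.0, -0.0, 80.1]
contact_force: [0.2, 0.2, -0.4]
width: -0.0004
grip_force: 0.1
```

```bash
python3 look.py 3
```

```text
6.3 [0.5844 0.0465 0.0574] [179.9951  -0.0009  80.1418]
top [ 0.5102 -0.1719] board xy [-0.0322 -0.1859] [26. 25.] 79
top [0.5278 0.0108] board xy [-0.061  -0.0046] [20. 35.] 25
scene [ 0.5459 -0.1912] board xy [ 0.0072 -0.1956] [25. 30.] 79
scene [0.5787 0.0175] board xy [-0.0134  0.0147] [29. 29.] 51
scene [0.529  0.0086] board xy [-0.0593 -0.0065] [21. 43.] 26
```

Emit:
{"op": "play_rows", "data": {"deltas": [-0.0055, -0.0329, 0, 0, 0, 0, 1, -0.0055, -0.0329, 0, 0, 0, 0, 1, -0.0055, -0.0329, 0, 0, 0, 0, 1, -0.0055, -0.0329, 0, 0, 0, 0, 1, -0.0055, -0.0329, 0, 0, 0, 0, 1, -0.0055, -0.0329, 0, 0, 0, 0, 1, -0.0055, -0.0329, 0, 0, 0, 0, 1, -0.0055, -0.0329, 0, 0, 0, 0, 1]}}

```text
time: 7.2
tool_pos: [0.5712, -0.0325, 0.0573]
tool_rot: [180.0, 0.0, 80.1]
contact_force: [-0.2, -0.3, -0.6]
width: 0.0
grip_force: 0.0
```

```bash
python3 look.py 4
```

```text
7.2 [ 0.5712 -0.0325  0.0573] [179.9975   0.0009  80.1373]
top [ 0.5102 -0.1719] board xy [-0.0322 -0.1859] [26. 25.] 79
scene [ 0.5458 -0.1913] board xy [ 0.0071 -0.1957] [25. 31.] 79
scene [ 0.566  -0.0611] board xy [-0.006  -0.0646] [30. 30.] 13
```

Emit:
{"op": "play_rows", "data": {"deltas": [-0.0055, -0.0329, 0, 0, 0, 0, 1, -0.0055, -0.0329, 0, 0, 0, 0, 1, -0.0055, -0.0329, 0, 0, 0, 0, 1, -0.0055, -0.0329, 0, 0, 0, 0, 1, -0.0055, -0.0329, 0, 0, 0, 0, 1, -0.0055, -0.0329, 0, 0, 0, 0, 1, -0.0055, -0.0329, 0, 0, 0, 0, 1, -0.0055, -0.0329, 0, 0, 0, 0, 1]}}

```text
time: 8.1
tool_pos: [0.558, -0.1115, 0.0573]
tool_rot: [180.0, 0.0, 80.1]
contact_force: [0.0, -0.6, 0.5]
width: -0.0
grip_force: 0.1
```

Emit:
{"op": "play_rows", "data": {"deltas": [-0.0055, -0.0329, 0, 0, 0, 0, 1, -0.0055, -0.0329, 0, 0, 0, 0, 1, -0.0055, -0.0329, 0, 0, 0, 0, 1, -0.0055, -0.0329, 0, 0, 0, 0, 1, -0.0055, -0.0329, 0, 0, 0, 0, 1, -0.0055, -0.0329, 0, 0, 0, 0, 1, -0.0055, -0.0329, 0, 0, 0, 0, 1, 0, 0, 0, 0, 0, 0, 1]}}

```text
time: 8.9
tool_pos: [0.5461, -0.1818, 0.0575]
tool_rot: [180.0, 0.1, 80.0]
contact_force: [0.2, -0.4, 0.5]
width: 0.0001
grip_force: 0.0
```

Emit:
{"op": "play_rows", "data": {"deltas": [0, 0, 0.1, 0, 0, 0, 1, 0, 0, 0.1, 0, 0, 0, 1]}}

```text
time: 9.1
tool_pos: [0.5458, -0.1793, 0.1173]
tool_rot: [-179.9, -0.0, 80.1]
contact_force: [1.3, -0.7, 0.4]
width: 0.0002
grip_force: 0.0
```

```bash
python3 look.py 5
```

```text
9.1 [ 0.5458 -0.1793  0.1173] [-179.8633   -0.0093   80.1407]
top [ 0.5098 -0.1726] board xy [-0.0324 -0.1866] [26. 26.] 80
top [0.5271 0.0103] board xy [-0.0615 -0.0053] [18. 35.] 23
scene [ 0.5562 -0.1988] board xy [ 0.0191 -0.2004] [29. 61.] 58
scene [0.5291 0.0099] board xy [-0.0595 -0.0051] [22. 41.] 24
```

Two offcuts are in the tray; the oblong hasn't been touched yet. I'll end-push it along heading 280°, which is close to its long axis and leads to the middle of the tray.

Emit:
{"op": "play_rows", "data": {"deltas": [-0.0169, 0.1545, 0, 0, 0, 0.0442, 1, -0.0169, 0.1545, 0, 0, 0, 0.0442, 1, -0.0169, 0.1545, 0, 0, 0, 0.0442, 1, -0.0169, 0.1545, 0, 0, 0, 0.0442, 1, -0.0169, 0.1545, 0, 0, 0, 0.0442, 1, 0, 0, 0, 0, 0, 0, 1, 0, 0, 0, 0, 0, 0, 1]}}

```text
time: 9.9
tool_pos: [0.5208, 0.0536, 0.117]
tool_rot: [-180.0, -0.0, 100.2]
contact_force: [-0.3, -0.5, 0.4]
width: 0.0002
grip_force: 0.0
```

Emit:
{"op": "play_rows", "data": {"deltas": [0, 0, -0.1, 0, 0, 0, 1, 0, 0, -0.1, 0, 0, 0, 1, 0, 0, 0, 0, 0, 0, 1]}}

```text
time: 10.2
tool_pos: [0.5189, 0.05, 0.0545]
tool_rot: [-179.7, 0.1, 99.9]
contact_force: [-0.8, -0.8, 0.4]
width: 0.0
grip_force: 0.0
```

Emit:
{"op": "play_rows", "data": {"deltas": [0.0058, -0.0328, 0, 0, 0, 0, 1, 0.0058, -0.0328, 0, 0, 0, 0, 1, 0.0058, -0.0328, 0, 0, 0, 0, 1, 0.0058, -0.0328, 0, 0, 0, 0, 1, 0.0058, -0.0328, 0, 0, 0, 0, 1, 0.0058, -0.0328, 0, 0, 0, 0, 1, 0.0058, -0.0328, 0, 0, 0, 0, 1, 0.0058, -0.0328, 0, 0, 0, 0, 1]}}

```text
time: 11.0
tool_pos: [0.5353, -0.0275, 0.0573]
tool_rot: [180.0, 0.0, 100.0]
contact_force: [0.6, 0.3, -0.2]
width: -0.0002
grip_force: 0.1
```

```bash
python3 look.py 6
```

```text
11.0 [ 0.5353 -0.0275  0.0573] [179.9993   0.0009 100.0302]
top [ 0.5221 -0.1798] board xy [-0.0187 -0.1905] [30. 60.] 57
scene [ 0.5564 -0.1989] board xy [ 0.0193 -0.2004] [29. 61.] 58
scene [ 0.5382 -0.0613] board xy [-0.0329 -0.0718] [24. 41.] 10
```

View pics/scene6.png

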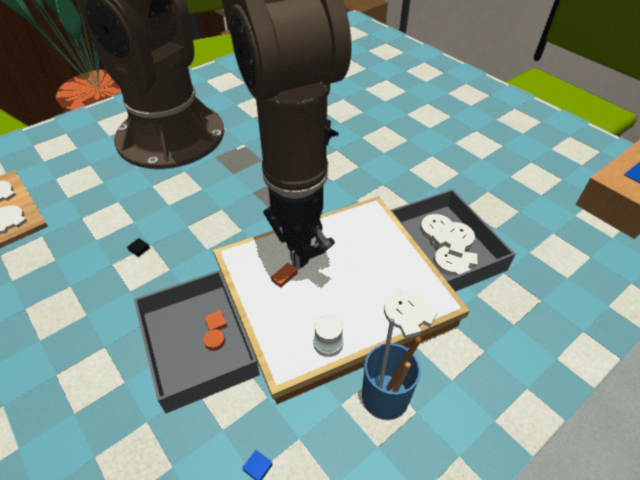

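The scene shows the disc and square at (214,330) in the grey tray, and the oblong end-on and centred ahead of the fingers at (285,273). I'll carry on with the same push.

Emit:
{"op": "play_rows", "data": {"deltas": [0.0058, -0.0328, 0, 0, 0, 0, 1, 0.0058, -0.0328, 0, 0, 0, 0, 1, 0.0058, -0.0328, 0, 0, 0, 0, 1, 0.0058, -0.0328, 0, 0, 0, 0, 1, 0.0058, -0.0328, 0, 0, 0, 0, 1, 0.0058, -0.0328, 0, 0, 0, 0, 1, 0.0058, -0.0328, 0, 0, 0, 0, 1, 0.0058, -0.0328, 0, 0, 0, 0, 1]}}

```text
time: 11.9
tool_pos: [0.5492, -0.1063, 0.0574]
tool_rot: [180.0, 0.0, 100.0]
contact_force: [-0.0, 0.2, 0.9]
width: 0.0002
grip_force: 0.1
```

```bash
python3 look.py 7
```

```text
11.9 [ 0.5492 -0.1063  0.0574] [179.9925   0.0023 100.0248]
scene [ 0.5572 -0.1994] board xy [ 0.0202 -0.2007] [29. 63.] 58
scene [ 0.5514 -0.1401] board xy [-0.0003 -0.1448] [25. 41.] 14
```

Emit:
{"op": "play_rows", "data": {"deltas": [0.0058, -0.0328, 0, 0, 0, 0, 1, 0.0058, -0.0328, 0, 0, 0, 0, 1, 0.0058, -0.0328, 0, 0, 0, 0, 1, 0.0058, -0.0328, 0, 0, 0, 0, 1, 0.0058, -0.0328, 0, 0, 0, 0, 1, 0.0058, -0.0328, 0, 0, 0, 0, 1, 0.0058, -0.0328, 0, 0, 0, 0, 1, 0, 0, 0, 0, 0, 0, 1]}}

```text
time: 12.8
tool_pos: [0.5613, -0.1764, 0.0574]
tool_rot: [180.0, 0.1, 99.9]
contact_force: [-0.1, -0.1, 0.2]
width: 0.0001
grip_force: 0.0
```

Emit:
{"op": "play_rows", "data": {"deltas": [0, 0, 0.1, 0, 0, 0, 1, 0, 0, 0.15, 0, 0, 0, 1, 0, 0, 0.15, 0, 0, 0, 1, 0, 0.15, 0, 0, 0, 0, 1, 0, 0.15, 0, 0, 0, 0, 1, -0.05, 0.15, 0, 0, 0, 0, 1, -0.05, 0.15, 0, 0, 0, 0, 1, 0, 0, 0, 0, 0, 0, 1]}}

```text
time: 13.6
tool_pos: [0.5291, 0.0139, 0.1768]
tool_rot: [-179.9, -0.2, 100.6]
contact_force: [0.4, 0.1, -0.1]
width: 0.0002
grip_force: 0.0
```

```bash
python3 look.py 8
```

```text
13.6 [0.5291 0.0139 0.1768] [-179.9032   -0.2387  100.6243]
top [ 0.523  -0.1803] board xy [-0.0177 -0.1909] [30. 60.] 57
top [ 0.566  -0.1885] board xy [ 0.026  -0.1879] [38. 12.] 80
```

View pics/scene8.png

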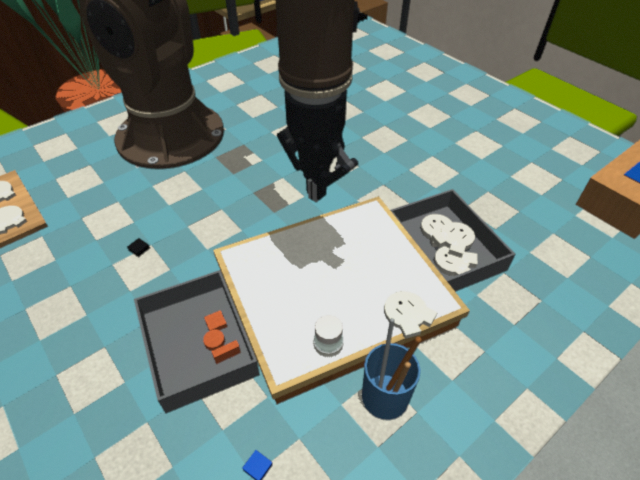

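All three offcuts lie in the grey tray at (215,320), (214,340) and (226,351). The jar, cat and pot are where they were at the start.

Emit:
{"op": "play_rows", "data": {"deltas": [0, 0, 0, 0, 0, 0, 1, 0, 0, 0, 0, 0, 0, 1, 0, 0, 0, 0, 0, 0, 1]}}

```text
time: 14.0
tool_pos: [0.5315, 0.0043, 0.1773]
tool_rot: [180.0, 0.0, 99.9]
contact_force: [0.3, -0.9, 0.2]
width: -0.0001
grip_force: 0.0
```

```bash
python3 -c "
from cell import manip
print(manip.job_done())"
```

```text
the job is handed in; nothing more can be done
None
```

The job is handed in at 14.0 s: the round, square and oblong offcuts were swept with closed fingers into the empty grey tray, and the final picture shows the cat plaque, jar and pot where they stood; no verdict was returned.

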